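# Gauge the toy-vehicle blanks

## Robot

A 6-joint arm with a two-finger parallel gripper is mounted at the origin on the work surface. World frame = base frame: x ahead of the robot, y to its left, z up, the work surface at z = 0. Lengths are in m, angles in rad, forces in N, time in s.
With the tool pointing down it reaches from about 0.325 to 0.9 m from the base axis. Payload 6.1 kg.
Tool frame: the origin (TCP) lies at the very end of the fingers, on their centre line; the grasp point (between the pads) lies 19 mm behind it; z points along the fingers, y is the line along which they close (so a half turn about z gives the same grasp; the last joint's range is limited). The gripper opens to 85 mm and grips with 20 to 120 N. Pads are 22 mm wide; open, the fingers measure 114 mm over their backs; the gripper's body (76 mm by 85 mm) begins 54 mm behind the grasp point. The pads swing forward as they close: fully open they stand 13 mm farther back than shut.
Start: joints at [1.008, 0.22, 1.526, -0, 1.395, -0.126], TCP at [0.264, 0.566, 0.231] pointing down, gripper open.
Joint ranges: [-2.98, 2.98], [-0.91, 2.08], [0.09, 2.57], [-1.24, 4.39], [0.2, 2.65], [-2.68, 2.68]. Speed limits (rad/s): [2.57, 2.57, 3.01, 3.14, 3.14, 3.14].

## Interface

Orientations are given as a rotation vector (axis times angle).
In Python, from workcell import r gives the robot as it stands.
- The arm moves only by the tool carry_out, never from a script. Its argument "moves" is a list of rows, each a list of 7 numbers: the finger opening in mm, from 0 to 85.4, then the shift along the tool's x, y, z in mm, then the turn, a rotation vector about the tool's x, y, z in degrees. A call has 1 to 12 rows; each row is the pose to reach, as a shift and turn from the pose commanded when the call began, along the tool's axes at that moment; what a row does not reach only later rows make up. A row lasts 1/12 s, in which the tool goes at most 41.7 mm and 7.16 degrees, less where a joint would pass 70% of its speed; a pose out of reach is approached as far as the arm can. A call with a gripper value outside its range is refused whole. The fingers move at their own pace and stop on an object; "grip_force" is the grip in N (left out, the last holds). Time passes only in rows, so rows that repeat a pose let the fingers close. It gives the time, the measured TCP pose, the force, the opening and the grip force at its end, in the units of the state.
- r.sense(): the state, without advancing time (a new reading comes with each control period).
- r.capture(name): name is "side" or "top"; returns the picture (400x640x3 uint8, red, green, blue); there is no depth.
- r.camera_info(name): a dict with "vertical_fov" (degrees; the focal length in pixels is half the picture's height over the tangent of half this angle, whatever the lens; pixels are square), "cx", "cy" (the principal point, pixels), "k1" (the pictures are not rectified: a ray, as slopes to the right and down, at radius r is drawn at 1 + k1 r^2 times it, then the intrinsics apply), "xyz" and "rotation" of the camera in the world. Camera axes: x right, y down, z forward; pixel columns grow to the right and rows downward; lengths in m; the calibration is good to about 2 mm. A picture is of the moment at which its call begins. camera_info takes no time and is no camera call.
- r.sign_off(): hands the job in; it is judged then, once.
The state is a dict: "clock": time; "q": joint angles; "qvel": joint speeds; "joint_torque": joint torques, N m; "eef_pos": TCP position; "tool_rot": TCP orientation; "ft_force": force on the tool from outside, world axes, zero at the start; "torque": the same for the moment, N m; "width": opening from 0.0 (shut) to 1.0 (fully open); "gripper_force": force on a finger pad.
Only numpy, scipy, OpenCV 4.12 (cv2) and the standard library are available. Lean on these libraries where they do the work, as an engineer would, in place of code of your own. Each camera call takes 0.05 s, during which the arm holds its last target. There are 200 camera calls.

## Task

Steady the thickness gauge by swinging its folding brace right out until it snaps home against its stop. Then check each wooden blank, from the thickest to the thinnest: lay it flat on the anvil, press the gauge foot down firmly onto it for a moment and let it spring back up, and put the checked blank flat on the floor of the plywood tray, each beside the others. There may be two or three blanks; finish with the brace still out and the gauge empty, and leave the other things on the table alone.

Things in the scene. Friction and masses are not known exactly. Their poses are not given: they have to be found in the camera images.
- anvil (a point): point on the flat top of the gauge's steel anvil, straight below the middle of the gauge foot, 16 mm above the table. The anvil is a fixed block 100 mm deep (its x) by 240 mm from side to side (its y), centred on this point; z up. Its front and both ends are open
- gauge: the fixed gauge stand; origin on the table under the foot axis, axes as the anvil. A grey column (40 mm wide, 186 mm tall) stands 85 mm behind (+x); from it a 32 mm wide head arm, 111 to 136 mm above the table, reaches forward to 20 mm in front of the foot axis. A blank along the anvil's y, one end under the foot, can be held beside the arm, 80 mm from the foot axis
- cap_top (a point): middle of the top of the black round push cap (44 mm across) of the gauge plunger, 216 mm above the table when up, straight above the foot; pressing it down lowers the foot; about 10 to 15 N in all is a firm press
- plunger (a joint): travel of the spring-loaded gauge plunger downward, m: 0 fully up (foot 85 mm above the anvil), 0.062 at most. The steel foot is a 26 mm disc; with the foot on a part, part height = 0.085 minus the reading. Its spring pushes back with about 3 N at the top and 6 N at the bottom, and lifts it when let go
- brace (a joint): angle of the stand's folding brace, rad: 0 folded along the anvil's left (+y) end, pointing to the front (-x of the anvil); it turns clockwise seen from above, and at 1.57 points left (+y) against its stop. A spring strut resists (2 to 4 N at the knob) up to 1.25; past that it pulls the brace to the stop and holds it; short of that it may creep back
- brace_hinge (a point): the brace's upright hinge axis, 14 mm above the table
- brace_knob (a point): on the axis of the upright round steel post at the free end of the brace, 115 mm from the hinge axis, 60 mm above the table; the post is 22 mm thick, 65 mm long, its top 85 mm above the table. The brace bar under it is 20 mm wide, its top 20 mm above the table
- tray: low plywood tray, fixed, on the left; origin at the centre of its underside. Outside 240 mm (its x) by 220 mm (its y), walls 6 mm thick and 18 mm high, floor 6 mm thick; z up
- thick_mid (a point): centre of the thickest wooden toy-vehicle blank, a plain rectangular block of light wood 190 mm long (its x), 50 mm wide (its y) and 44 mm thick (its z, up as it lies), with two dark axle holes through its sides; may be absent (None)
- middle_mid (a point): centre of the middle wooden toy-vehicle blank, a plain rectangular block of light wood 175 mm long (its x), 50 mm wide (its y) and 36 mm thick (its z, up as it lies), with two dark axle holes through its sides; may be absent (None)
- thin_mid (a point): centre of the thinnest wooden toy-vehicle blank, a plain rectangular block of light wood 160 mm long (its x), 50 mm wide (its y) and 28 mm thick (its z, up as it lies), with two dark axle holes through its sides; may be absent (None)
- glue: a yellow glue bottle, 140 mm tall, standing behind the gauge to the right; not part of the job, leave it alone
- cup: a white plastic cup, 85 mm tall, at the back; not part of the job, leave it alone
- hammer: a hammer lying at the back left; not part of the job, leave it alone
- wheel: a loose wooden toy wheel, 60 mm across and 14 mm thick, lying in front, between the blanks and the tray; not part of the job, leave it alone
- driver: a screwdriver lying beside the tray, on its right; not part of the job, leave it alone
- car: a finished wooden toy car, about 130 mm long, at the back right; not part of the job, leave it alone
- tin: a plain metal tin, 100 mm tall, at the back behind the gauge; not part of the job, leave it alone
Mind the look-alikes: they are no part of the job. Leave any blue or turquoise look-alike of the part that bears middle_mid alone.

How it is judged:
By the outcome, as a careful person would: the job done as asked, in the order asked, and still so for the second after the job is handed in, with the robot touching nothing.
Of blank_thick, blank_middle, blank_thin only 2 to 3 are there at a start; the rules pass over those that are not, and their reading is None.
At some moment in a run one of blank_thick, blank_middle, blank_thin may be knocked a few centimetres aside while the robot is not near it.
Once in a run the grip may slacken for a moment while it holds something.
It also fails if it takes over 210 s, if anything falls off the work surface, if the arm or the gripper's body presses on something with over 40 N, if the wrist force passes 120 N, or if a joint passes its speed limit or range.

## Working session

There is one attempt and no reset: what is moved stays moved. The work goes in short steps, Python scripts to look and compute and a tool call to move; the robot and the scene stay as the last step left them, time stands still between calls to the robot, and variables do not carry over. Pictures are saved under pics/ and viewed, at most 14 in all, crops included, and the job is handed in when it is done.

Besides the shell and the picture viewer there is one more tool, called after "Emit:" as name([rows], argument=value, ...), one row to a line, values as JSON. carry_out: Moves the arm, as the interface text tells. Its arguments: {"type":"object","properties":{"moves":{"type":"array","items":{"type":"array","items":{"type":"number"}}},"grip_force":{"type":"number"}},"required":["moves"]}

```bash
mkdir -p pics; ls; cat > h.py <<'E'
import numpy as np, cv2
from scipy.spatial.transform import Rotation as R
from workcell import r
def snap(n,f):
    im=r.capture(n); cv2.imwrite(f'pics/{f}.png',im[:,:,::-1]); return im
def K(n):
    c=r.camera_info(n); f=200/np.tan(np.radians(c['vertical_fov'])/2); return c,f
def rot(c):
    a=np.array(c['rotation'],float); return a if a.shape==(3,3) else R.from_rotvec(a).as_matrix()
def ray(n,u,v):
    c,f=K(n); d=np.array([(u-c['cx'])/f,(v-c['cy'])/f]); s=d.copy()
    for _ in range(30): s=d/(1+c['k1']*(s@s))
    return np.array(c['xyz']),rot(c)@np.array([s[0],s[1],1])
def onz(n,u,v,z):
    o,d=ray(n,u,v); return o+d*(z-o[2])/d[2]
def proj(n,p):
    c,f=K(n); q=rot(c).T@(np.array(p)-c['xyz']); s=q[:2]/q[2]; s=s*(1+c['k1']*(s@s))
    return np.round([f*s[0]+c['cx'],f*s[1]+c['cy']],1)
def state():
    s=r.sense(); print('t',round(s['clock'],2),'p',np.round(s['eef_pos'],4),'rv',np.round(s['tool_rot'],3),'F',np.round(s['ft_force'],1),'w',round(s['width'],3),'gf',s['gripper_force'],'q',np.round(s['q'],2)); return s
def togo(p,yaw=None):
    """shift in tool axes (mm) and turn to point p; yaw = world angle of tool x axis"""
    s=r.sense(); T=np.array(s['tool_rot']); T=T if T.shape==(3,3) else R.from_rotvec(T).as_matrix()
    d=T.T@(np.array(p)-s['eef_pos'])*1000
    a=None
    if yaw is not None:
        G=R.from_euler('z',yaw).as_matrix()@np.diag([1,-1,-1.]); a=np.degrees(R.from_matrix(T.T@G).as_rotvec())
    print('shift',np.round(d,1),'turn',None if a is None else np.round(a,1)); return d,a
E
python3 - <<'E'
from h import *
for n in('side','top'):
    print(n,r.camera_info(n)); snap(n,n+'0')
state()
print(R.from_rotvec(r.sense()['tool_rot']).as_matrix().round(3) if np.shape(r.sense()['tool_rot'])==(3,) else r.sense()['tool_rot'])
E
```

```text
pics
side {'vertical_fov': 56.58169221888961, 'cx': 324.03634228105403, 'cy': 195.933116398833, 'k1': 0.0019011777395980547, 'xyz': array([-0.12668475, -0.61612845,  1.11188649]), 'rotation': array([-2.25103231,  0.96504372, -0.36473842])}
top {'vertical_fov': 45.791890760866906, 'cx': 314.5524571366582, 'cy': 206.59879687983573, 'k1': -0.0006338605507645619, 'xyz': array([ 0.22854713, -0.01906717,  1.4810381 ]), 'rotation': array([-2.12365177,  2.12474003, -0.20971584])}
t 0.1 p [0.2641 0.5659 0.2303] rv [-6.810e-01 -3.066e+00  3.000e-03] F [ 0.9 -0.5 -0.8] w 1.001 gf 0.0 q [ 1.01  0.22  1.53  0.    1.39 -0.13]
[[-0.906  0.423 -0.001]
 [ 0.423  0.906 -0.001]
 [ 0.    -0.002 -1.   ]]
```

View pics/top0.png

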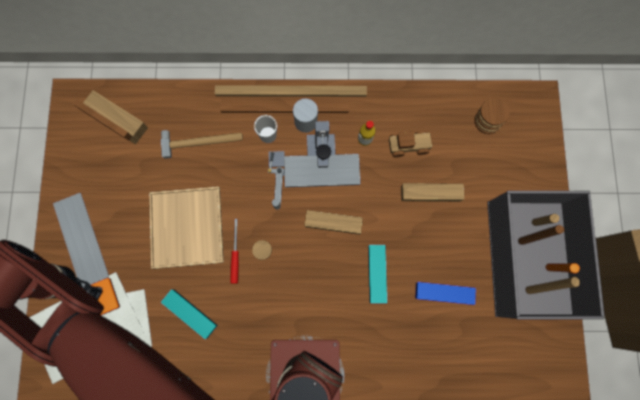

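View pics/side0.png

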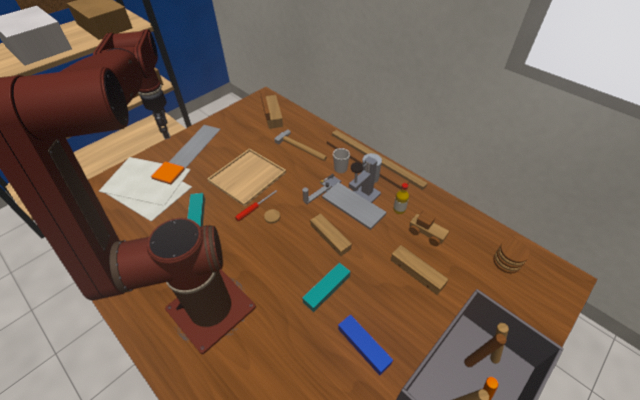

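The top view shows wood blanks at (334,222) and (433,192), a wood block at the back left (115,116), and teal and blue look-alikes at (377,273), (446,293) and (189,313). The gauge is at (322,165), the brace knob at (277,203) and the tray at (186,228). Next I measure the candidates and enlarge them.

```bash
cat > m.py <<'E'
from h import *
def blob(im,c,lo=(8,50,70),hi=(24,255,255),rad=50):
    hsv=cv2.cvtColor(im,cv2.COLOR_RGB2HSV); return hsv[c[1],c[0]]
E
python3 - <<'E'
from h import *
im=cv2.imread('pics/top0.png')
hsv=cv2.cvtColor(im,cv2.COLOR_BGR2HSV)
for p in [(334,222),(433,192),(115,112),(300,240),(400,230),(186,228),(262,249)]: print(p,hsv[p[1],p[0]])
for n,ps in {'top':[(322,152),(277,203),(275,160)],}.items():
    pass
print('cap',onz('top',323,152,.216),'knobtop',onz('top',277,203,.085),'hinge',onz('top',278,170,.02))
print('anvil corners',[onz('top',*p,.016).round(3) for p in [(285,157),(358,155),(360,184),(285,187)]])
print('tray corners',[onz('top',*p,.018).round(3) for p in [(149,194),(219,187),(222,262),(153,268)]])
a=cv2.resize(im[140:250,255:475],None,fx=3.6,fy=3.6,interpolation=cv2.INTER_CUBIC); 
b=cv2.resize(im[80:145,75:255],None,fx=3,fy=3,interpolation=cv2.INTER_CUBIC)
cv2.imwrite('pics/c1.png',np.vstack([a,np.pad(b,((0,0),(0,a.shape[1]-b.shape[1]),(0,0)))]))
E
```

```text
(334, 222) [ 18 112 162]
(433, 192) [ 18 110 167]
(115, 112) [ 18 111 145]
(300, 240) [ 14 154 131]
(400, 230) [ 13 152 124]
(186, 228) [ 18  93 195]
(262, 249) [ 18 110 160]
cap [ 0.62734452 -0.05084876  0.216     ] knobtop [0.50887577 0.08483856 0.085     ] hinge [0.62923557 0.08798289 0.02      ]
anvil corners [array([0.674, 0.066, 0.016]), array([ 0.68 , -0.169,  0.016]), array([ 0.584, -0.173,  0.016]), array([0.575, 0.065, 0.016])]
tray corners [array([0.551, 0.494, 0.018]), array([0.574, 0.274, 0.018]), array([0.337, 0.256, 0.018]), array([0.319, 0.467, 0.018])]
```

View pics/c1.png

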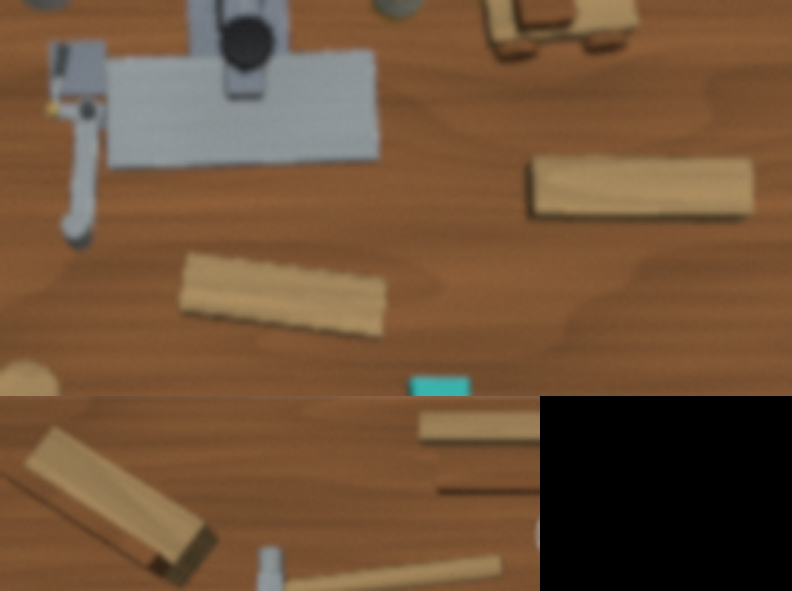

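The crop shows two wood blanks, at (334,222) and (433,192). The back-left thing is a tall, dark-based object (a scrap or plane), and the teal and blue ones are look-alikes. I'll measure length and height using both views.

```bash
cat > m.py <<'E'
from h import *
def wood(im,lo=(15,70,125),hi=(22,128,255)):
    return cv2.inRange(cv2.cvtColor(im,cv2.COLOR_RGB2HSV),lo,hi)
def rects(im,zs,roi,**k):
    x0,y0,x1,y1=roi; m=wood(im,**k); M=np.zeros_like(m); M[y0:y1,x0:x1]=m[y0:y1,x0:x1]
    M=cv2.morphologyEx(M,cv2.MORPH_OPEN,np.ones((3,3)))
    for c in cv2.findContours(M,cv2.RETR_EXTERNAL,cv2.CHAIN_APPROX_NONE)[0]:
        if cv2.contourArea(c)<300: continue
        for z in zs:
            P=np.array([onz('top',*p[0],z)[:2] for p in c],np.float32)
            (cx,cy),(w,h),a=cv2.minAreaRect(P*1000)
            L,W,a=(w,h,a) if w>h else (h,w,a+90)
            if a>90:a-=180
            print(c[:,0].mean(0).round(),'z',z,'c',round(cx/1000,4),round(cy/1000,4),'LxW',round(L),round(W),'long axis deg',round(a,1))
E
python3 - <<'E'
from m import *
im=r.capture('top')
rects(im,(.028,.036,.044),(270,185,500,245)); rects(im,(.1,),(60,80,160,145))
# head/cap centroid, knob
hsv=cv2.cvtColor(im,cv2.COLOR_RGB2HSV)
m=cv2.inRange(hsv,(0,0,0),(180,255,60))[135:165,305:340]; y,x=np.nonzero(m); print('cap',x.mean()+305,y.mean()+135,len(x),onz('top',x.mean()+305,y.mean()+135,.216))
m=cv2.inRange(hsv,(80,15,90),(130,90,255)); M=np.zeros_like(m); M[158:190,282:365]=m[158:190,282:365]
c=max(cv2.findContours(M,cv2.RETR_EXTERNAL,cv2.CHAIN_APPROX_NONE)[0],key=cv2.contourArea)
P=np.array([onz('top',*p[0],.016)[:2] for p in c],np.float32)*1000; print('anvil',cv2.minAreaRect(P))
for n in [(267,201)]: pass
s=cv2.imread('pics/side0.png'); t=cv2.imread('pics/top0.png')
a=cv2.resize(s[150:300,290:460],None,fx=3,fy=3,interpolation=cv2.INTER_CUBIC); b=cv2.resize(t[145:215,262:300],None,fx=6,fy=6,interpolation=cv2.INTER_CUBIC)
b=np.pad(b,((0,a.shape[0]-b.shape[0]),(0,0),(0,0)));cv2.imwrite('pics/c2.png',np.hstack([a,b]))
E
```

```text
[333. 221.] z 0.028 c 0.4631 -0.0871 LxW 177 50 long axis deg 82.1
[333. 221.] z 0.036 c 0.4618 -0.0867 LxW 176 50 long axis deg 82.1
[333. 221.] z 0.044 c 0.4605 -0.0864 LxW 175 49 long axis deg 82.1
[433. 191.] z 0.028 c 0.5574 -0.4024 LxW 190 42 long axis deg -90.0
[433. 191.] z 0.036 c 0.5556 -0.4003 LxW 189 42 long axis deg -90.0
[433. 191.] z 0.044 c 0.5538 -0.3982 LxW 188 42 long axis deg -90.0
[113. 112.] z 0.1 c 0.792 0.595 LxW 193 52 long axis deg 57.1
cap 322.8709677419355 151.29032258064515 155 [ 0.62940198 -0.05049875  0.216     ]
anvil ((625.71728515625, -45.628318786621094), (89.15467834472656, 243.12608337402344), 0.04376037046313286)
```

View pics/c2.png

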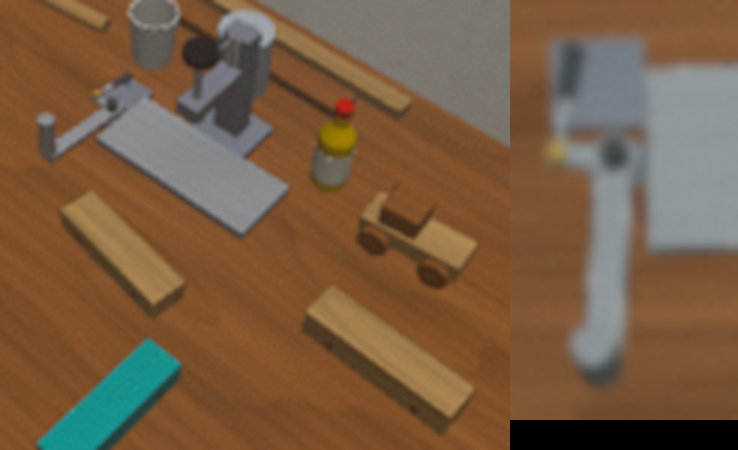

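```bash
python3 - <<'E'
from h import *
s=cv2.imread('pics/side0.png')
a=cv2.resize(s[208:262,302:360],None,fx=8,fy=8,interpolation=cv2.INTER_CUBIC)
cv2.imwrite('pics/c3.png',cv2.convertScaleAbs(a,alpha=1.6))
# knob top, refined: bright blob in top; side view
print('knob side z.085',onz('side',305.2,190,.085),'top',onz('top',275.5,203.5,.085))
print('hinge top',onz('top',262+105/6,145+152/6,.03))
for z in (.028,.036,.044):
  c=np.array([.4618,-.0867]); u=np.array([.137,.99]); n=np.array([-.99,.137])
  print(z,[proj('side',[*(c+s1*.0875*u+.025*n),zz]) for s1 in(-1,1) for zz in(0,z)])
E
```

```text
knob side z.085 [0.50504935 0.08533777 0.085     ] top [0.50734289 0.08932206 0.085     ]
hinge top [0.62540481 0.08248868 0.03      ]
0.028 [array([340.9, 255.6]), array([341.2, 251.2]), array([310.7, 224.4]), array([310.5, 219.8])]
0.036 [array([340.9, 255.6]), array([341.3, 249.9]), array([310.7, 224.4]), array([310.5, 218.5])]
0.044 [array([340.9, 255.6]), array([341.3, 248.6]), array([310.7, 224.4]), array([310.4, 217.1])]
```

View pics/c3.png

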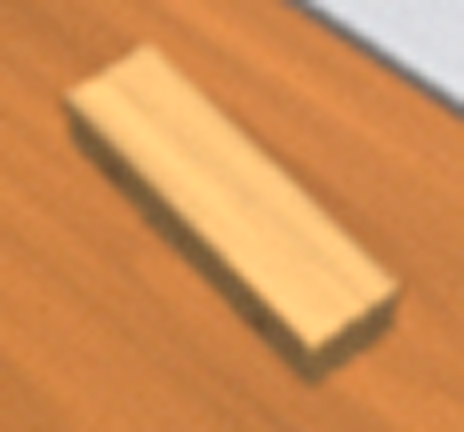

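The crop confirms a light-wood blank with dark side faces. At 177 mm long it is the middle one, and the right-hand one, 190 mm with axle holes, is the thick one. No thin blank is seen. First the brace: I'll cage its post between the half-open fingers and swing it along its arc.

```bash
python3 - <<'E'
from h import *
togo([.508,.087,.16],np.pi)
E
```

```text
shift [-423.5 -330.7   70.9] turn [ -0.1  -0.  -25. ]
```

Emit:
carry_out([
  [45,-423.5,-330.7,0,0,0,-25],
  [45,-423.5,-330.7,0,0,0,-25],
  [45,-423.5,-330.7,0,0,0,-25],
  [45,-423.5,-330.7,0,0,0,-25],
  [45,-423.5,-330.7,0,0,0,-25],
  [45,-423.5,-330.7,0,0,0,-25],
  [45,-423.5,-330.7,0,0,0,-25],
  [45,-423.5,-330.7,0,0,0,-25],
  [45,-423.5,-330.7,0,0,0,-25],
  [45,-423.5,-330.7,0,0,0,-25],
  [45,-423.5,-330.7,0,0,0,-25],
  [45,-423.5,-330.7,0,0,0,-25],
])

```text
clock: 1.15
eef_pos: [0.4899, 0.1223, 0.2313]
tool_rot: [0.001, 3.141, 0.0]
ft_force: [1.3, -0.1, -0.1]
width: 0.525
gripper_force: 0.0
```

Emit:
carry_out([
  [45,0,0,0,0,0,0],
  [45,0,0,0,0,0,0],
  [45,0,0,60,0,0,0],
  [45,0,0,60,0,0,0],
  [45,0,0,60,0,0,0],
  [45,0,0,60,0,0,0],
])

```text
clock: 1.65
eef_pos: [0.4881, 0.1253, 0.1704]
tool_rot: [0.002, -3.138, 0.0]
ft_force: [0.1, -0.3, 0.2]
width: 0.525
gripper_force: 0.0
```

```bash
python3 - <<'E'
from m import *
state(); togo([.508,.087,.042],np.pi)
im=snap('side','side1'); t=snap('top','top1'); 
a=cv2.resize(im[100:280,230:430],None,fx=3,fy=3,interpolation=cv2.INTER_CUBIC)
cv2.imwrite('pics/c4.png',a[:,:,::-1])
rects(t,(.036,.1),(40,185,500,360))
E
```

```text
t 1.65 p [0.4881 0.1253 0.1704] rv [ 2.000e-03 -3.138e+00  0.000e+00] F [ 0.1 -0.3  0.2] w 0.525 gf 0.0 q [ 0.09 -0.02  1.9   0.    1.26 -1.48]
shift [-20.3 -38.3 128.3] turn [-0.  -0.2  0.1]
[333. 221.] z 0.036 c 0.4615 -0.0866 LxW 175 50 long axis deg 82.1
[333. 221.] z 0.1 c 0.4511 -0.0836 LxW 167 47 long axis deg 82.1
[180. 228.] z 0.036 c 0.4435 0.3848 LxW 243 192 long axis deg 4.6
[180. 228.] z 0.1 c 0.434 0.3669 LxW 232 183 long axis deg 4.6
[433. 192.] z 0.036 c 0.554 -0.4003 LxW 189 45 long axis deg -90.0
[433. 192.] z 0.1 c 0.5396 -0.3834 LxW 181 43 long axis deg -90.0
```

View pics/c4.png

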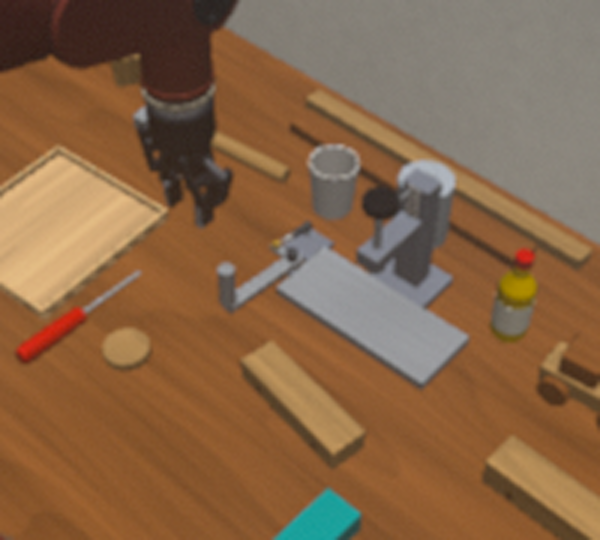

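The gauge, folded brace and knob post (side view 306,189) are unchanged. Now I'll lower the fingers around the post.

Emit:
carry_out([
  [45,-20,-38,0,0,0,0],
  [45,-20,-38,0,0,0,0],
  [45,-20,-38,40,0,0,0],
  [45,-20,-38,75,0,0,0],
  [45,-20,-38,100,0,0,0],
  [45,-20,-38,128,0,0,0],
  [45,-20,-38,128,0,0,0],
])

```text
clock: 2.33
eef_pos: [0.5064, 0.0865, 0.0396]
tool_rot: [-0.001, -3.135, 0.0]
ft_force: [-1.7, 0.0, -0.6]
width: 0.527
gripper_force: 0.0
```

```bash
python3 - <<'E'
from h import *
s=state(); im=snap('side','side2')
cv2.imwrite('pics/c5.png',cv2.resize(im[130:230,260:380],None,fx=5,fy=5,interpolation=cv2.INTER_CUBIC)[:,:,::-1])
# arc table in tool axes at yaw 180 (tool x=-X, tool y=+Y)
h=np.array([.625,.083])
for th in np.radians([0,15,30,45,60,75,85,92]):
    k=h+.117*np.array([-np.cos(th),np.sin(th)]); t=np.array([np.sin(th),np.cos(th)])
    c=k+t*.011   # trailing pad face touching the post (opening 45)
    d=c-s['eef_pos'][:2]; print(round(np.degrees(th)),'tool x,y',np.round([-d[0]*1000,d[1]*1000],0),'rotz',round(np.degrees(th)))
E
```

```text
t 2.33 p [0.5064 0.0865 0.0396] rv [-1.000e-03 -3.135e+00  0.000e+00] F [-1.7  0.  -0.6] w 0.527 gf 0.0 q [ 0.02  0.19  1.95 -0.    1.   -1.55]
0 tool x,y [-2.  8.] rotz 0
15 tool x,y [-8. 37.] rotz 15
30 tool x,y [-23.  65.] rotz 30
45 tool x,y [-44.  87.] rotz 45
60 tool x,y [-70. 103.] rotz 60
75 tool x,y [-99. 112.] rotz 75
85 tool x,y [-119.  114.] rotz 85
92 tool x,y [-134.  113.] rotz 92
```

View pics/c5.png

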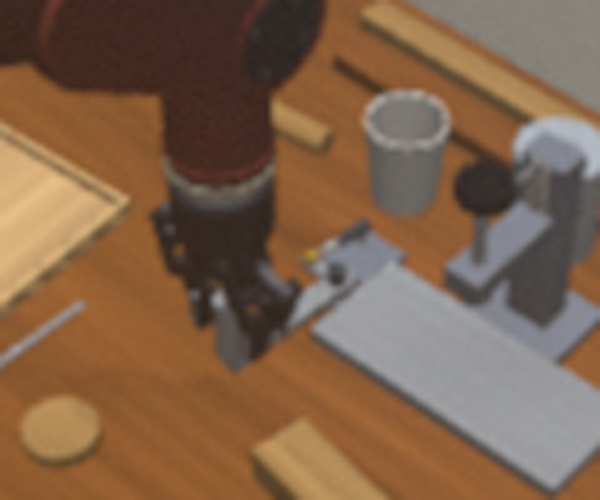

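The post is caged between the fingers. Now I swing it.

Emit:
carry_out([
  [45,-2,8,0,0,0,0],
  [45,-4,22,0,0,0,7],
  [45,-8,36,0,0,0,14],
  [45,-14,50,0,0,0,21],
  [45,-22,63,0,0,0,28],
  [45,-30,75,0,0,0,35],
  [45,-40,85,0,0,0,42],
  [45,-52,94,0,0,0,49],
  [45,-63,101,0,0,0,56],
  [45,-76,106,0,0,0,63],
  [45,-89,111,0,0,0,70],
  [45,-103,114,0,0,0,77],
])

```text
clock: 3.38
eef_pos: [0.6153, 0.2021, 0.0473]
tool_rot: [1.961, 2.45, 0.006]
ft_force: [-0.4, 0.7, 0.6]
width: 0.523
gripper_force: 0.0
```

```bash
python3 - <<'E'
from h import *
s=state(); im=snap('side','side3')
cv2.imwrite('pics/c6.png',cv2.resize(im[120:220,250:370],None,fx=4,fy=4,interpolation=cv2.INTER_CUBIC)[:,:,::-1])
E
```

```text
t 3.38 p [0.6153 0.2021 0.0473] rv [1.961 2.45  0.006] F [-0.4  0.7  0.6] w 0.523 gf 0.0 q [ 0.2   0.45  1.6   0.    1.08 -0.03]
```

View pics/c6.png

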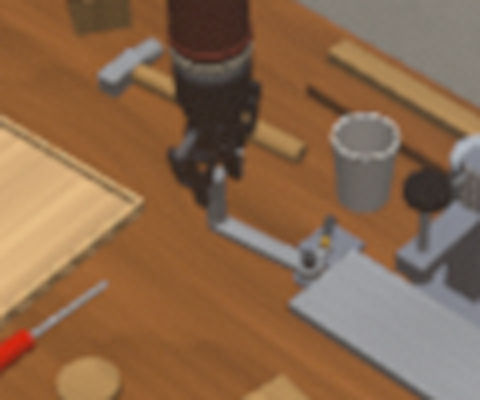

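The brace is out with the post at about (304,163). I'll nudge forward to confirm it sits against the stop.

Emit:
carry_out([
  [45,0,4,0,0,0,5],
  [45,-2,8,0,0,0,10],
  [45,-2,12,0,0,0,10],
  [45,-2,12,0,0,0,10],
])

```text
clock: 3.77
eef_pos: [0.6268, 0.2019, 0.0461]
tool_rot: [2.157, 2.281, 0.006]
ft_force: [-0.0, 0.3, 0.7]
width: 0.53
gripper_force: 0.0
```

```bash
python3 - <<'E'
from h import *
s=state(); print(onz('side',304,163,.085))
print(proj('side',[.625,.198,.085]),proj('side',[.629,.2,.085]))
E
```

```text
t 3.77 p [0.6268 0.2019 0.0461] rv [2.157 2.281 0.006] F [-0.   0.3  0.7] w 0.53 gf 0.0 q [0.19 0.48 1.57 0.   1.09 0.14]
[0.60466046 0.19373449 0.085     ]
[306.9 160. ] [307.2 159.3]
```

Emit:
carry_out([
  [45,0,3,0,0,0,0],
  [45,0,5,0,0,0,0],
  [45,0,7,0,0,0,0],
  [45,0,7,0,0,0,0],
])

```text
clock: 4.1
eef_pos: [0.6312, 0.2014, 0.0434]
tool_rot: [-2.161, -2.279, 0.002]
ft_force: [-2.2, 1.0, 1.9]
width: 0.528
gripper_force: 1.4
```

```bash
python3 - <<'E'
from h import *
s=state(); im=snap('side','side4')
cv2.imwrite('pics/c7.png',cv2.resize(im[140:190,280:350],None,fx=7,fy=7,interpolation=cv2.INTER_CUBIC)[:,:,::-1])
E
```

```text
t 4.1 p [0.6312 0.2014 0.0434] rv [-2.161e+00 -2.279e+00  2.000e-03] F [-2.2  1.   1.9] w 0.528 gf 1.4498382434248924 q [0.19 0.49 1.55 0.   1.1  0.14]
```

View pics/c7.png

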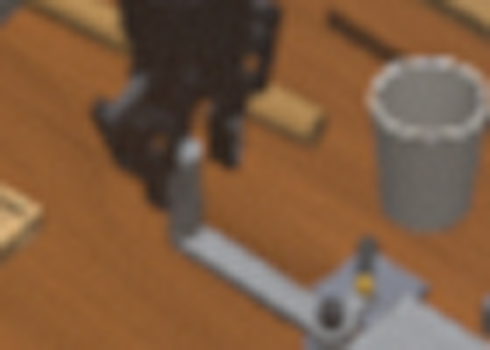

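Contact comes exactly where the stop should be (post x≈0.62), so the brace is home. Next I back off, rise and go to the thick blank. I'll re-measure it first.

Emit:
carry_out([
  [45,0,-8,0,0,0,0],
  [45,0,-8,0,0,0,0],
  [45,0,-8,-40,0,0,0],
  [45,0,-8,-80,0,0,0],
  [85,0,-8,-120,0,0,0],
  [85,0,-8,-160,0,0,0],
  [85,0,-8,-200,0,0,0],
  [85,0,-8,-215,0,0,0],
  [85,0,-8,-215,0,0,0],
])

```text
clock: 4.9
eef_pos: [0.6266, 0.2015, 0.2656]
tool_rot: [2.158, 2.274, 0.015]
ft_force: [0.0, -1.0, 0.3]
width: 0.997
gripper_force: 0.0
```

```bash
python3 - <<'E'
from m import *
s=state(); t=snap('top','top5')
rects(t,(.044,),(270,175,500,245),lo=(13,60,100),hi=(22,135,255))
togo([.5545,-.416,.20],np.pi/2)
sd=r.capture('side')
E
```

```text
t 4.9 p [0.6266 0.2015 0.2656] rv [2.158 2.274 0.015] F [ 0.  -1.   0.3] w 0.997 gf 0.0 q [ 0.19  0.27  1.4  -0.    1.46  0.14]
[333. 222.] z 0.044 c 0.4591 -0.0857 LxW 178 56 long axis deg 82.3
[433. 191.] z 0.044 c 0.5554 -0.398 LxW 194 51 long axis deg -90.0
shift [-612.7 -103.1   60.7] turn [ 0.4 -0.1  3. ]
```

Emit:
carry_out([
  [85,-613,-103,0,0,0,3],
  [85,-613,-103,0,0,0,3],
  [85,-613,-103,0,0,0,3],
  [85,-613,-103,0,0,0,3],
  [85,-613,-103,0,0,0,3],
  [85,-613,-103,0,0,0,3],
  [85,-613,-103,0,0,0,3],
  [85,-613,-103,0,0,0,3],
  [85,-613,-103,0,0,0,3],
  [85,-613,-103,0,0,0,3],
  [85,-613,-103,0,0,0,3],
  [85,-613,-103,0,0,0,3],
])

```text
clock: 6.0
eef_pos: [0.5648, -0.2971, 0.2551]
tool_rot: [-2.219, -2.218, 0.001]
ft_force: [1.0, 0.2, -0.2]
width: 0.996
gripper_force: 0.0
```

Emit:
carry_out([
  [85,0,0,0,0,0,0],
  [85,0,0,0,0,0,0],
  [85,0,0,0,0,0,0],
])

```text
clock: 6.25
eef_pos: [0.5656, -0.2951, 0.2557]
tool_rot: [-2.22, -2.217, 0.0]
ft_force: [0.5, 0.1, 0.2]
width: 0.998
gripper_force: 0.0
```

```bash
python3 - <<'E'
from h import *
s=state(); togo([.555,-.416,.012],np.pi/2)
E
```

```text
t 6.25 p [ 0.5656 -0.2951  0.2557] rv [-2.22  -2.217  0.   ] F [0.5 0.1 0.2] w 0.998 gf 0.0 q [-0.6   0.24  1.46  0.    1.45 -0.6 ]
shift [-121.6   -9.6  243.4] turn [-0.2 -0.2 -0.1]
```

Emit:
carry_out([
  [85,-121,-10,0,0,0,0],
  [85,-121,-10,0,0,0,0],
  [85,-121,-10,0,0,0,0],
  [85,-121,-10,40,0,0,0],
  [85,-121,-10,80,0,0,0],
  [85,-121,-10,120,0,0,0],
  [85,-121,-10,160,0,0,0],
  [85,-121,-10,200,0,0,0],
  [85,-121,-10,225,0,0,0],
  [85,-121,-10,244,0,0,0],
  [85,-121,-10,244,0,0,0],
])

```text
clock: 7.17
eef_pos: [0.5537, -0.4111, 0.0073]
tool_rot: [-2.211, -2.216, 0.0]
ft_force: [-1.5, 0.6, -1.0]
width: 0.992
gripper_force: 0.0
```

Emit:
carry_out([
  [44,0,0,0,0,0,0],
  [44,0,0,0,0,0,0],
  [44,0,0,0,0,0,0],
  [44,0,0,0,0,0,0],
  [44,0,0,0,0,0,0],
  [44,0,0,0,0,0,0],
  [44,0,0,0,0,0,0],
  [44,0,0,0,0,0,0],
], grip_force=70)

```text
clock: 7.83
eef_pos: [0.5582, -0.4179, 0.0174]
tool_rot: [2.219, 2.218, 0.001]
ft_force: [0.0, 1.3, 6.9]
width: 0.57
gripper_force: 75.8
```

```bash
python3 - <<'E'
from h import *
s=state(); togo([.629,-.131,.15],np.radians(92))
E
```

```text
t 7.83 p [ 0.5582 -0.4179  0.0174] rv [2.219e+00 2.218e+00 1.000e-03] F [0.  1.3 6.9] w 0.57 gf 75.8289098739624 q [-0.76  0.59  1.46  0.    1.08 -0.76]
shift [ 286.6   71.2 -133.2] turn [ 0.2  0.2 -2. ]
```

Emit:
carry_out([
  [44,0,0,-15,0,0,0],
  [44,0,0,-35,0,0,0],
  [44,0,0,-35,0,0,0],
  [44,0,0,-35,0,0,0],
])

```text
clock: 8.17
eef_pos: [0.5575, -0.4179, 0.0516]
tool_rot: [2.219, 2.218, 0.0]
ft_force: [-0.1, 0.0, -2.9]
width: 0.574
gripper_force: 75.1
```

```bash
python3 - <<'E'
from m import *
s=state(); togo([.629,-.135,.05],np.radians(92))
t=r.capture('top'); rects(t,(.07,),(270,175,500,245),lo=(13,60,100),hi=(22,135,255))
print('glue',onz('top',366,140,0))
E
```

```text
t 8.17 p [ 0.5575 -0.4179  0.0516] rv [2.219 2.218 0.   ] F [-0.1  0.  -2.9] w 0.574 gf 75.05271077156067 q [-0.76  0.55  1.45 -0.    1.14 -0.76]
shift [283.   71.3   1. ] turn [ 0.2  0.2 -2. ]
[333. 221.] z 0.07 c 0.4552 -0.0845 LxW 174 55 long axis deg 82.1
glue [ 0.73651177 -0.19736325  0.        ]
```

Emit:
carry_out([
  [44,30,8,0,0,0,0],
  [44,60,15,0,0,0,0],
  [44,90,25,0,0,0,-1],
  [44,120,35,0,0,0,-2],
  [44,150,50,0,0,0,-2],
  [44,180,60,0,0,0,-2],
  [44,210,71,0,0,0,-2],
  [44,240,71,0,0,0,-2],
  [44,265,71,0,0,0,-2],
  [44,283,71,0,0,0,-2],
  [44,283,71,0,0,0,-2],
])

```text
clock: 9.13
eef_pos: [0.6261, -0.1293, 0.0472]
tool_rot: [-2.176, -2.26, 0.001]
ft_force: [-0.5, 0.9, -3.0]
width: 0.573
gripper_force: 74.8
```

```bash
python3 - <<'E'
from m import *
s=state(); togo([.629,-.135,.035],np.radians(92))
sd=snap('side','side6'); t=snap('top','top6')
a=cv2.resize(sd[140:260,300:460],None,fx=2.5,fy=2.5); b=cv2.resize(t[130:250,270:390],None,fx=2.5,fy=2.5)
cv2.imwrite('pics/c8.png',np.hstack([a,b])[:,:,::-1])
E
```

```text
t 9.13 p [ 0.6261 -0.1293  0.0472] rv [-2.176e+00 -2.260e+00  1.000e-03] F [-0.5  0.9 -3. ] w 0.573 gf 74.82027769088745 q [-0.33  0.44  1.61  0.    1.09 -0.37]
shift [-5.9  2.7 12.2] turn [-0.2 -0.2  0.2]
```

View pics/c8.png

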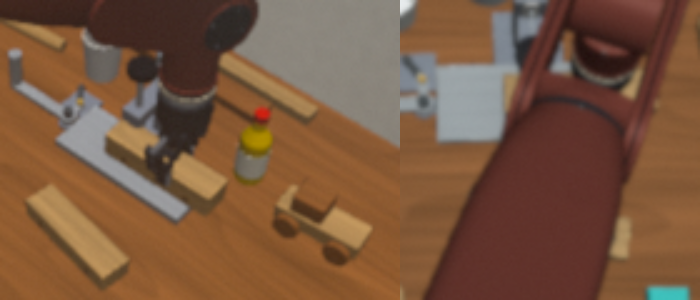

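The thick blank is held level under the foot and the brace is still out. Now I lower it onto the anvil.

Emit:
carry_out([
  [44,-4,2,4,0,0,0],
  [44,-4,2,8,0,0,0],
  [44,-4,2,12,0,0,0],
  [44,-4,2,14,0,0,0],
  [44,-4,2,14,0,0,0],
])

```text
clock: 9.65
eef_pos: [0.6288, -0.1383, 0.034]
tool_rot: [-2.183, -2.257, 0.001]
ft_force: [0.2, -0.3, -1.9]
width: 0.573
gripper_force: 74.8
```

Emit:
carry_out([
  [44,0,0,1,0,0,0],
  [44,0,0,1.5,0,0,0],
  [68,0,0,1.5,0,0,0],
  [68,0,0,1.5,0,0,0],
  [68,0,0,1.5,0,0,0],
  [68,0,0,1.5,0,0,0],
  [68,0,0,-30,0,0,0],
  [68,0,0,-70,0,0,0],
  [68,0,0,-110,0,0,0],
  [68,0,0,-150,0,0,0],
  [0,0,0,-190,0,0,0],
  [0,0,0,-220,0,0,0],
])

```text
clock: 10.65
eef_pos: [0.6307, -0.138, 0.2602]
tool_rot: [2.18, 2.256, 0.003]
ft_force: [0.4, 0.4, -0.5]
width: 0.53
gripper_force: 0.0
```

```bash
python3 - <<'E'
from m import *
s=state(); togo([.629,-.0505,.235],np.radians(92))
E
```

```text
t 10.65 p [ 0.6307 -0.138   0.2602] rv [2.18  2.256 0.003] F [ 0.4  0.4 -0.5] w 0.53 gf 0.0 q [-0.34  0.25  1.44  0.    1.45 -0.37]
shift [87.5  1.2 25. ] turn [ 0.3  0.1 -0. ]
```

Emit:
carry_out([
  [0,30,0,0,0,0,0],
  [0,60,0,0,0,0,0],
  [0,87,0,0,0,0,0],
  [0,87,0,0,0,0,0],
  [0,87,0,10,0,0,0],
  [0,87,0,20,0,0,0],
  [0,87,0,20,0,0,0],
])

```text
clock: 11.23
eef_pos: [0.6252, -0.0514, 0.2317]
tool_rot: [-2.181, -2.256, 0.005]
ft_force: [-0.1, 0.2, -1.0]
width: -0.001
gripper_force: 0.0
```

```bash
python3 - <<'E'
from m import *
s=state(); togo([.629,-.0505,.218],np.radians(92))
sd=snap('side','side7'); a=cv2.resize(sd[120:260,290:450],None,fx=4,fy=4,interpolation=cv2.INTER_CUBIC)
cv2.imwrite('pics/c9.png',a[:,:,::-1])
E
```

```text
t 11.23 p [ 0.6252 -0.0514  0.2317] rv [-2.181 -2.256  0.005] F [-0.1  0.2 -1. ] w -0.001 gf 0.0 q [-0.21  0.23  1.52 -0.    1.4  -0.24]
shift [ 0.8  3.9 13.7] turn [-0.3 -0.  -0.1]
```

View pics/c9.png

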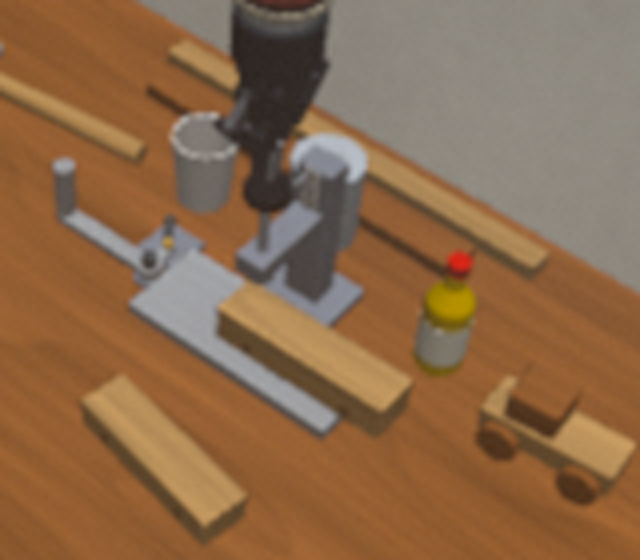

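The blank lies flat on the anvil with its end under the foot, and the fingers are over the cap. Now I press.

Emit:
carry_out([
  [0,0,3,10,0,0,0],
  [0,0,3,16,0,0,0],
  [0,0,3,22,0,0,0],
  [0,0,3,28,0,0,0],
  [0,0,3,34,0,0,0],
  [0,0,3,40,0,0,0],
  [0,0,3,46,0,0,0],
  [0,0,3,52,0,0,0],
  [0,0,3,54,0,0,0],
  [0,0,3,54,0,0,0],
])

```text
clock: 12.12
eef_pos: [0.6298, -0.0509, 0.1808]
tool_rot: [2.183, 2.259, -0.0]
ft_force: [-0.2, -3.0, 5.5]
width: 0.004
gripper_force: 2.2
```

Emit:
carry_out([
  [0,0,0,2,0,0,0],
  [0,0,0,4,0,0,0],
  [0,0,0,4,0,0,0],
])

```text
clock: 12.37
eef_pos: [0.6299, -0.0508, 0.1774]
tool_rot: [2.183, 2.259, 0.0]
ft_force: [-0.5, -2.8, 4.9]
width: 0.004
gripper_force: 2.3
```

Emit:
carry_out([
  [0,0,0,1,0,0,0],
  [0,0,0,2,0,0,0],
  [0,0,0,2,0,0,0],
])

```text
clock: 12.62
eef_pos: [0.6299, -0.0508, 0.1756]
tool_rot: [2.183, 2.259, 0.0]
ft_force: [-1.4, -2.9, 5.3]
width: 0.002
gripper_force: 2.3
```

Emit:
carry_out([
  [0,0,0,0.7,0,0,0],
  [0,0,0,1.5,0,0,0],
  [0,0,0,1.5,0,0,0],
])

```text
clock: 12.87
eef_pos: [0.6299, -0.0508, 0.1751]
tool_rot: [2.182, 2.259, 0.0]
ft_force: [-2.7, -3.1, 9.4]
width: -0.003
gripper_force: 4.6
```

Emit:
carry_out([
  [0,0,0,0.5,0,0,0],
  [0,0,0,1,0,0,0],
  [0,0,0,1,0,0,0],
])

```text
clock: 13.12
eef_pos: [0.63, -0.0508, 0.1751]
tool_rot: [2.182, 2.259, 0.001]
ft_force: [-5.5, -2.9, 14.3]
width: -0.001
gripper_force: 6.8
```

The press reads 14 N with the foot on the part (reading 41 mm, so 44 mm thick). I'll hold it briefly, release, and return to above the grasp.

Emit:
carry_out([
  [0,0,0,0,0,0,0],
  [0,0,0,0,0,0,0],
  [0,0,0,0,0,0,0],
  [0,0,0,-10,0,0,0],
  [0,0,0,-20,0,0,0],
  [0,0,0,-32,0,0,0],
  [0,0,0,-44,0,0,0],
  [0,0,0,-70,0,0,0],
  [0,0,0,-95,0,0,0],
  [0,0,0,-95,0,0,0],
])

```text
clock: 13.95
eef_pos: [0.6322, -0.0504, 0.2745]
tool_rot: [2.178, 2.255, 0.009]
ft_force: [0.1, -0.4, 1.2]
width: 0.006
gripper_force: 0.0
```

Emit:
carry_out([
  [68,-30,0,0,0,0,0],
  [68,-60,0,0,0,0,0],
  [68,-87,0,0,0,0,0],
  [68,-87,0,0,0,0,0],
])

```text
clock: 14.28
eef_pos: [0.6325, -0.1417, 0.2674]
tool_rot: [2.186, 2.255, -0.002]
ft_force: [0.5, 0.7, 0.4]
width: 0.564
gripper_force: 0.0
```

```bash
python3 - <<'E'
from m import *
s=state(); togo([.6295,-.137,.034],np.radians(92))
sd=snap('side','side8')
g=lambda f:cv2.imread(f'pics/{f}.png').astype(int)
d=np.abs(g('side8')-g('side7')).max(2)[185:235,340:400]; print('blank diff',d.max(),d.mean())
print('brace diff',np.abs(g('side8')-g('side7')).max(2)[155:195,300:345].mean(), 'cap dark px', [(g(f)[160:175,345:365].max(2)<50).sum() for f in('side7','side8')])
E
```

```text
t 14.28 p [ 0.6325 -0.1417  0.2674] rv [ 2.186e+00  2.255e+00 -2.000e-03] F [0.5 0.7 0.4] w 0.564 gf 0.0 q [-0.34  0.26  1.42 -0.    1.47 -0.37]
shift [  5.   -2.7 233.4] turn [-0.   0.1 -0.2]
blank diff 60 2.4516666666666667
brace diff 1.7061111111111111 cap dark px [np.int64(4), np.int64(4)]
```

Emit:
carry_out([
  [68,5,-3,0,0,0,0],
  [68,5,-3,35,0,0,0],
  [68,5,-3,75,0,0,0],
  [68,5,-3,115,0,0,0],
  [68,5,-3,155,0,0,0],
  [68,5,-3,190,0,0,0],
  [68,5,-3,215,0,0,0],
  [68,5,-3,228,0,0,0],
  [68,5,-3,228,0,0,0],
])

```text
clock: 15.08
eef_pos: [0.6267, -0.1302, 0.0359]
tool_rot: [-2.177, -2.256, 0.004]
ft_force: [-0.3, -0.4, -0.7]
width: 0.795
gripper_force: 0.0
```

```bash
python3 - <<'E'
from m import *
s=state(); togo([.6295,-.137,.034],np.radians(92))
t=r.capture('top')
for hi in ((24,135,255),(26,150,255)):
    m=cv2.inRange(cv2.cvtColor(t,cv2.COLOR_RGB2HSV),(13,40,100),hi); M=np.zeros_like(m); M[175:280,135:232]=m[175:280,135:232]
    M=cv2.morphologyEx(M,cv2.MORPH_OPEN,np.ones((3,3)))
    c=max(cv2.findContours(M,cv2.RETR_EXTERNAL,cv2.CHAIN_APPROX_NONE)[0],key=cv2.contourArea)
    P=np.array([onz('top',*p[0],.018)[:2] for p in c],np.float32)*1000; print(cv2.minAreaRect(P))
E
```

```text
t 15.08 p [ 0.6267 -0.1302  0.0359] rv [-2.177 -2.256  0.004] F [-0.3 -0.4 -0.7] w 0.795 gf 0.0 q [-0.33  0.46  1.61  0.    1.07 -0.36]
shift [-6.9  2.5  1.9] turn [-0.4 -0.2  0.1]
((447.22320556640625, 373.85064697265625), (247.93215942382812, 228.1785125732422), 4.941879749298096)
((447.29583740234375, 370.75604248046875), (261.20989990234375, 248.26051330566406), 4.782815933227539)
```

Emit:
carry_out([
  [44,0,0,1,0,0,0],
  [44,0,0,1,0,0,0],
  [44,0,0,1,0,0,0],
  [44,0,0,1,0,0,0],
  [44,0,0,1,0,0,0],
  [44,0,0,1,0,0,0],
  [44,0,0,-5,0,0,0],
  [44,0,0,-12,0,0,0],
  [44,0,0,-18,0,0,0],
  [44,0,0,-18,0,0,0],
])

```text
clock: 15.97
eef_pos: [0.6306, -0.1332, 0.0597]
tool_rot: [2.181, 2.258, 0.002]
ft_force: [1.3, 0.4, -2.9]
width: 0.566
gripper_force: 74.1
```

```bash
python3 - <<'E'
from h import *
s=state(); togo([.535,-.15,.055],np.radians(92))
E
```

```text
t 15.97 p [ 0.6306 -0.1332  0.0597] rv [2.181e+00 2.258e+00 2.000e-03] F [ 1.3  0.4 -2.9] w 0.566 gf 74.08422231674194 q [-0.33  0.43  1.6  -0.    1.11 -0.36]
shift [-13.5 -96.1   4.5] turn [ 0.1  0.1 -0. ]
```

Emit:
carry_out([
  [44,0,-25,0,0,0,0],
  [44,0,-55,0,0,0,0],
  [44,0,-85,0,0,0,0],
  [44,0,-100,0,0,0,0],
  [44,0,-100,-35,0,0,0],
  [44,0,-100,-75,0,0,0],
  [44,0,-100,-115,0,0,0],
  [44,0,-100,-145,0,0,0],
  [44,0,-100,-160,0,0,0],
  [44,0,-100,-160,0,0,0],
])

```text
clock: 16.8
eef_pos: [0.5322, -0.1373, 0.2232]
tool_rot: [2.177, 2.253, 0.005]
ft_force: [0.4, 0.9, -2.0]
width: 0.566
gripper_force: 74.4
```

```bash
python3 - <<'E'
from h import *
s=state(); togo([.457,.422,.20],np.radians(185))
E
```

```text
t 16.8 p [ 0.5322 -0.1373  0.2232] rv [2.177 2.253 0.005] F [ 0.4  0.9 -2. ] w 0.566 gf 74.42991971969604 q [-0.4   0.04  1.74 -0.    1.35 -0.43]
shift [561.6 -56.1  20.6] turn [  0.2   0.6 -93. ]
```

Emit:
carry_out([
  [44,35,-5,0,0,0,-6],
  [44,70,-10,0,0,0,-12],
  [44,105,-15,0,0,0,-18],
  [44,140,-20,0,0,0,-24],
  [44,175,-24,0,0,0,-30],
  [44,210,-28,0,0,0,-36],
  [44,245,-32,0,0,0,-42],
  [44,280,-36,0,0,0,-48],
  [44,315,-40,0,0,0,-54],
  [44,350,-44,0,0,0,-60],
  [44,385,-48,0,0,0,-66],
  [44,420,-52,0,0,0,-72],
])

```text
clock: 17.8
eef_pos: [0.4616, 0.283, 0.2155]
tool_rot: [-0.43, -3.11, 0.003]
ft_force: [0.2, -0.3, -2.4]
width: 0.566
gripper_force: 74.2
```

```bash
python3 - <<'E'
from h import *
s=state(); togo([.457,.422,.12],np.radians(185))
E
```

```text
t 17.8 p [0.4616 0.283  0.2155] rv [-4.30e-01 -3.11e+00  3.00e-03] F [ 0.2 -0.3 -2.4] w 0.566 gf 74.22960877418518 q [ 0.4   0.04  1.76 -0.    1.35 -0.89]
shift [ 41.9 132.7  95.4] turn [ -0.1  -0.1 -20.7]
```

Emit:
carry_out([
  [44,15,35,0,0,0,-7],
  [44,28,70,0,0,0,-14],
  [44,38,105,0,0,0,-20.7],
  [44,42,132,30,0,0,-20.7],
  [44,42,132,60,0,0,-20.7],
  [44,42,132,95,0,0,-20.7],
  [44,42,132,95,0,0,-20.7],
  [44,42,132,95,0,0,-20.7],
])

```text
clock: 18.47
eef_pos: [0.4564, 0.4183, 0.1185]
tool_rot: [0.128, -3.131, 0.008]
ft_force: [0.2, -0.0, -1.6]
width: 0.563
gripper_force: 74.3
```

```bash
python3 - <<'E'
from h import *
s=state(); togo([.457,.422,.025],np.radians(185))
sd=snap('side','side9'); a=cv2.resize(sd[110:260,150:330],None,fx=3.5,fy=3.5,interpolation=cv2.INTER_CUBIC)
cv2.imwrite('pics/c10.png',a[:,:,::-1])
E
```

```text
t 18.47 p [0.4564 0.4183 0.1185] rv [ 0.128 -3.131  0.008] F [ 0.2 -0.  -1.6] w 0.563 gf 74.30642008781433 q [ 0.61  0.31  1.63 -0.    1.2  -1.04]
shift [-1.7  4.1 93.4] turn [-0.3 -0.5 -0.3]
```

View pics/c10.png

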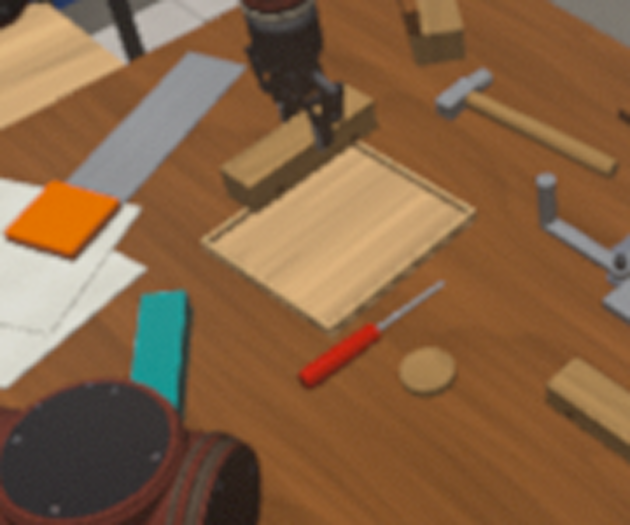

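The blank is held level and aligned over the tray. I'll check its offset numerically before lowering.

```bash
python3 - <<'E'
from h import *
s=r.sense(); g=s['eef_pos']; c5,s5=np.cos(np.radians(5.5)),np.sin(np.radians(5.5)); u=np.array([c5,s5]);v=np.array([-s5,c5])
c=g[:2]-.015*u
for a,b,z in((-1,1,.144),(-1,-1,.144),(-1,-1,.1),(1,-1,.144),(1,1,.144)): print(a,b,z,(proj('side',[*(c+a*.095*u+b*.025*v),z])-[150,110])*3.5)
E
```

```text
-1 1 0.144 [216.65 159.95]
-1 -1 0.144 [247.1 179.2]
-1 -1 0.1 [255.5  208.25]
1 -1 0.144 [372.05  90.65]
1 1 0.144 [341.6  74.2]
```

Emit:
carry_out([
  [44,-2,3,20,0,0,0],
  [44,-2,3,45,0,0,0],
  [44,-2,3,65,0,0,0],
  [44,-2,3,78,0,0,0],
  [44,-2,3,86,0,0,0],
  [44,-2,3,90,0,0,0],
  [44,-2,3,90,0,0,0],
])

```text
clock: 19.1
eef_pos: [0.4616, 0.4235, 0.0334]
tool_rot: [-0.127, 3.138, 0.001]
ft_force: [-0.1, -0.6, -2.3]
width: 0.563
gripper_force: 74.4
```

Emit:
carry_out([
  [44,3,0,3,0,0,0],
  [44,3,0,6,0,0,0],
  [44,3,0,8,0,0,0],
  [44,3,0,8,0,0,0],
])

```text
clock: 19.43
eef_pos: [0.4599, 0.4242, 0.0318]
tool_rot: [-0.128, 3.136, 0.002]
ft_force: [-10.9, -12.2, 31.0]
width: 0.566
gripper_force: 78.3
```

Emit:
carry_out([
  [44,0,0,-3,0,0,0],
  [44,0,0,-5,0,0,0],
  [44,0,0,-5,0,0,0],
])

```text
clock: 19.68
eef_pos: [0.4591, 0.424, 0.0319]
tool_rot: [-0.128, 3.136, 0.003]
ft_force: [-2.8, -2.3, 11.8]
width: 0.568
gripper_force: 76.1
```

```bash
python3 - <<'E'
from h import *
state()
t=snap('top','top10'); sd=snap('side','side10')
a=cv2.resize(sd[110:240,190:330],None,fx=3.5,fy=3.5,interpolation=cv2.INTER_CUBIC)
cv2.imwrite('pics/c11.png',a[:,:,::-1])
E
```

```text
t 19.68 p [0.4591 0.424  0.0319] rv [-1.280e-01  3.136e+00  3.000e-03] F [-2.8 -2.3 11.8] w 0.568 gf 76.12351298332214 q [ 0.62  0.43  1.67  0.    1.04 -1.03]
```

View pics/c11.png

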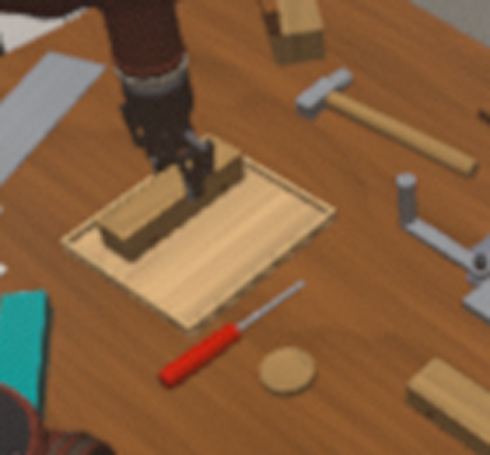

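The thick blank sits inside the tray on the floor. Release and rise.

Emit:
carry_out([
  [44,0,0,-1.5,0,0,0],
  [64,0,0,-1.5,0,0,0],
  [64,0,0,-1.5,0,0,0],
  [64,0,0,-1.5,0,0,0],
  [64,0,0,-1.5,0,0,0],
  [64,0,0,-10,0,0,0],
  [64,0,0,-40,0,0,0],
  [64,0,0,-80,0,0,0],
  [64,0,0,-120,0,0,0],
  [64,0,0,-160,0,0,0],
  [85,0,0,-200,0,0,0],
  [85,0,0,-200,0,0,0],
])

```text
clock: 20.78
eef_pos: [0.4619, 0.426, 0.2416]
tool_rot: [-0.128, 3.125, 0.014]
ft_force: [0.7, 2.1, 1.5]
width: 0.989
gripper_force: 0.0
```

```bash
python3 - <<'E'
from m import *
state(); t=snap('top','top11')
rects(t,(.036,),(270,175,500,260)); rects(t,(.036,),(270,175,500,260),lo=(13,60,100),hi=(22,135,255))
# middle: grip 18mm toward -y end along long axis 82.1deg
u=np.array([np.cos(np.radians(82.1)),np.sin(np.radians(82.1))]); g=np.array([.4615,-.0866])-.018*u; print(g)
togo([*g,.15],np.radians(82.1))
E
```

```text
t 20.78 p [0.4619 0.426  0.2416] rv [-0.128  3.125  0.014] F [0.7 2.1 1.5] w 0.989 gf 0.0 q [ 0.62  0.21  1.52  0.    1.4  -1.03]
[328. 220.] z 0.036 c 0.4667 -0.0699 LxW 174 54 long axis deg -87.6
[328. 220.] z 0.036 c 0.4658 -0.0697 LxW 179 56 long axis deg -87.5
[ 0.459026   -0.10442917]
shift [  45.9 -528.2   83.7] turn [8.000e-01 1.000e-01 1.026e+02]
```

The middle blank has been knocked aside and now lies at (0.4665, -0.070), long axis 92.5°. Going there.

```bash
python3 - <<'E'
from h import *
togo([.467,-.088,.13],np.radians(92.5))
E
```

```text
shift [  36.8 -512.6  103.8] turn [ 0.8  0.2 92.2]
```

Emit:
carry_out([
  [85,3,-40,0,0,0,7],
  [85,6,-80,0,0,0,14],
  [85,9,-120,0,0,0,21],
  [85,12,-160,0,0,0,28],
  [85,15,-200,0,0,0,35],
  [85,18,-240,0,0,0,42],
  [85,21,-280,0,0,0,49],
  [85,24,-320,0,0,0,56],
  [85,27,-360,0,0,0,63],
  [85,30,-400,0,0,0,70],
  [85,33,-440,0,0,0,77],
  [85,36,-480,0,0,0,84],
])

```text
clock: 21.83
eef_pos: [0.4603, -0.0599, 0.2291]
tool_rot: [-2.012, -2.412, 0.0]
ft_force: [0.3, 0.3, 0.7]
width: 0.996
gripper_force: 0.0
```

Emit:
carry_out([
  [85,0,0,0,0,0,0],
  [85,0,0,0,0,0,0],
])

```text
clock: 22.0
eef_pos: [0.4606, -0.0601, 0.229]
tool_rot: [-2.009, -2.413, 0.001]
ft_force: [0.2, -1.0, -1.3]
width: 0.998
gripper_force: 0.0
```

```bash
python3 - <<'E'
from h import *
state(); togo([.467,-.088,.06],np.radians(92.5))
E
```

```text
t 22.0 p [ 0.4606 -0.0601  0.229 ] rv [-2.009e+00 -2.413e+00  1.000e-03] F [ 0.2 -1.  -1.3] w 0.998 gf 0.0 q [-0.3  -0.17  1.93  0.    1.38 -0.48]
shift [-28.8   1.5 168.9] turn [-0.1 -0.   7.9]
```

Emit:
carry_out([
  [85,-29,2,0,0,0,5],
  [85,-29,2,0,0,0,8],
  [85,-29,2,30,0,0,8],
  [85,-29,2,65,0,0,8],
  [85,-29,2,100,0,0,8],
  [85,-29,2,135,0,0,8],
  [85,-29,2,165,0,0,8],
  [85,-29,2,190,0,0,8],
  [85,-29,2,205,0,0,8],
  [85,-29,2,215,0,0,8],
  [85,-29,2,215,0,0,8],
])

```text
clock: 22.92
eef_pos: [0.4665, -0.0842, 0.0123]
tool_rot: [-2.163, -2.272, 0.003]
ft_force: [-0.2, 0.1, -0.4]
width: 0.996
gripper_force: 0.0
```

Emit:
carry_out([
  [44,0,0,0,0,0,0],
  [44,0,0,0,0,0,0],
  [44,0,0,0,0,0,0],
  [44,0,0,0,0,0,0],
  [44,0,0,0,0,0,0],
  [44,0,0,0,0,0,0],
  [44,0,0,0,0,0,0],
])

```text
clock: 23.5
eef_pos: [0.4703, -0.0868, 0.0166]
tool_rot: [2.167, 2.27, 0.003]
ft_force: [-0.3, 0.8, 6.1]
width: 0.565
gripper_force: 74.0
```

```bash
python3 - <<'E'
from h import *
state(); togo([.629,-.135,.05],np.radians(92))
E
```

```text
t 23.5 p [ 0.4703 -0.0868  0.0166] rv [2.167 2.27  0.003] F [-0.3  0.8  6.1] w 0.565 gf 73.98131489753723 q [-0.35  0.15  2.06  0.    0.93 -0.39]
shift [-55.6 156.4 -32.8] turn [0.2 0.1 0.7]
```

Emit:
carry_out([
  [44,0,0,-15,0,0,0],
  [44,0,0,-35,0,0,0],
  [44,-25,0,-35,0,0,0],
  [44,-55,10,-35,0,0,0.5],
  [44,-55,40,-35,0,0,0.5],
  [44,-55,70,-35,0,0,0.5],
  [44,-55,100,-35,0,0,0.5],
  [44,-55,130,-35,0,0,0.5],
  [44,-55,150,-35,0,0,0.5],
  [44,-55,158,-35,0,0,0.5],
  [44,-55,158,-35,0,0,0.5],
])

```text
clock: 24.42
eef_pos: [0.6303, -0.1339, 0.0499]
tool_rot: [2.178, 2.263, 0.001]
ft_force: [-1.0, 0.9, -1.9]
width: 0.564
gripper_force: 73.1
```

```bash
python3 - <<'E'
from h import *
state(); togo([.629,-.135,.033],np.radians(92)); sd=snap('side','side12')
E
```

```text
t 24.42 p [ 0.6303 -0.1339  0.0499] rv [2.178e+00 2.263e+00 1.000e-03] F [-1.   0.9 -1.9] w 0.564 gf 73.13201665878296 q [-0.33  0.45  1.6   0.    1.09 -0.37]
shift [-1.1 -1.3 16.9] turn [0.1 0.  0.2]
```

Emit:
carry_out([
  [44,0,0,5,0,0,0],
  [44,0,0,10,0,0,0],
  [44,0,0,14,0,0,0],
  [44,0,0,16,0,0,0],
  [44,0,0,17,0,0,0],
  [44,0,0,17,0,0,0],
])

```text
clock: 24.97
eef_pos: [0.6287, -0.134, 0.0328]
tool_rot: [-2.179, -2.263, 0.0]
ft_force: [-0.1, -0.2, -0.8]
width: 0.569
gripper_force: 73.1
```

Nearly seated. Settle, release and rise.

Emit:
carry_out([
  [44,0,0,0.5,0,0,0],
  [44,0,0,0.5,0,0,0],
  [68,0,0,0.5,0,0,0],
  [68,0,0,0.5,0,0,0],
  [68,0,0,0.5,0,0,0],
  [68,0,0,0.5,0,0,0],
  [68,0,0,-30,0,0,0],
  [68,0,0,-70,0,0,0],
  [68,0,0,-110,0,0,0],
  [68,0,0,-150,0,0,0],
  [0,0,0,-190,0,0,0],
  [0,0,0,-222,0,0,0],
])

```text
clock: 25.97
eef_pos: [0.6296, -0.1341, 0.2587]
tool_rot: [2.177, 2.261, 0.002]
ft_force: [0.3, -0.2, 0.5]
width: 0.527
gripper_force: 0.0
```

Emit:
carry_out([
  [0,30,0,0,0,0,0],
  [0,60,0,0,0,0,0],
  [0,84,0,0,0,0,0],
  [0,84,0,0,0,0,0],
  [0,84,0,10,0,0,0],
  [0,84,0,20,0,0,0],
  [0,84,0,20,0,0,0],
])

```text
clock: 26.55
eef_pos: [0.6243, -0.0505, 0.2311]
tool_rot: [-2.177, -2.259, 0.005]
ft_force: [-0.7, 0.8, -0.7]
width: 0.005
gripper_force: 0.0
```

```bash
python3 - <<'E'
from m import *
s=state(); togo([.629,-.0505,.181],np.radians(92))
sd=snap('side','side13')
# blank mask in side view: compare with predicted outline on the anvil
m=wood(sd); M=np.zeros_like(m); M[175:240,325:400]=m[175:240,325:400]
c=max(cv2.findContours(M,cv2.RETR_EXTERNAL,cv2.CHAIN_APPROX_NONE)[0],key=cv2.contourArea)
print('seen',cv2.boxPoints(cv2.minAreaRect(c)).round().tolist())
u=np.array([-.035,.999]);v=np.array([.999,.035]);cc=np.array([.629,-.134])+.017*u
print('pred',[proj('side',[*(cc+a*.0875*u+b*.025*v),.052]).tolist() for a,b in((-1,-1),(-1,1),(1,1),(1,-1))])
E
```

```text
t 26.55 p [ 0.6243 -0.0505  0.2311] rv [-2.177 -2.259  0.005] F [-0.7  0.8 -0.7] w 0.005 gf 0.0 q [-0.21  0.23  1.52 -0.    1.4  -0.24]
shift [-0.2  5.  50. ] turn [-0.3 -0.   0.1]
seen [[346.0, 199.0], [349.0, 190.0], [378.0, 201.0], [375.0, 209.0]]
pred [[382.5, 222.3], [390.6, 214.1], [353.1, 190.7], [344.9, 198.0]]
```

```bash
python3 - <<'E'
from m import *
sd=cv2.cvtColor(cv2.imread('pics/side13.png'),cv2.COLOR_BGR2RGB); h=cv2.cvtColor(sd,cv2.COLOR_RGB2HSV)
for lo,hi in(((15,70,100),(24,140,255)),((13,75,90),(24,150,255))):
    m=cv2.inRange(h,lo,hi); M=np.zeros_like(m); M[182:240,335:400]=m[182:240,335:400]
    for c in cv2.findContours(M,cv2.RETR_EXTERNAL,cv2.CHAIN_APPROX_NONE)[0]:
        if cv2.contourArea(c)>60: print(cv2.contourArea(c),cv2.boxPoints(cv2.minAreaRect(c)).round().tolist())
for p in((349,195),(365,205),(380,215),(370,213)): print(p,h[p[1],p[0]])
E
```

```text
480.0 [[345.0, 200.0], [352.0, 189.0], [390.0, 214.0], [383.0, 225.0]]
645.5 [[342.0, 203.0], [352.0, 189.0], [391.0, 215.0], [382.0, 229.0]]
(349, 195) [ 16  62 172]
(365, 205) [ 17 127 183]
(380, 215) [ 17 130 185]
(370, 213) [ 17 130 187]
```

The blank lies where predicted, flat and under the foot. Press: contact with the part should come at about z=0.167.

Emit:
carry_out([
  [0,0,4,10,0,0,0],
  [0,0,4,16,0,0,0],
  [0,0,4,22,0,0,0],
  [0,0,4,28,0,0,0],
  [0,0,4,34,0,0,0],
  [0,0,4,40,0,0,0],
  [0,0,4,46,0,0,0],
  [0,0,4,52,0,0,0],
  [0,0,4,57,0,0,0],
  [0,0,4,60,0,0,0],
  [0,0,4,60,0,0,0],
])

```text
clock: 27.52
eef_pos: [0.6299, -0.0498, 0.1742]
tool_rot: [2.179, 2.263, 0.0]
ft_force: [0.3, -3.9, 3.4]
width: -0.002
gripper_force: 2.3
```

Emit:
carry_out([
  [0,0,0,2,0,0,0],
  [0,0,0,4,0,0,0],
  [0,0,0,5,0,0,0],
  [0,0,0,5,0,0,0],
])

```text
clock: 27.85
eef_pos: [0.6299, -0.0499, 0.17]
tool_rot: [2.179, 2.263, 0.0]
ft_force: [0.1, -3.7, 5.5]
width: 0.0
gripper_force: 2.5
```

Emit:
carry_out([
  [0,0,0,1,0,0,0],
  [0,0,0,2,0,0,0],
  [0,0,0,2,0,0,0],
])

```text
clock: 28.1
eef_pos: [0.6299, -0.0498, 0.1681]
tool_rot: [2.179, 2.263, 0.0]
ft_force: [0.3, -3.2, 6.0]
width: 0.0
gripper_force: 2.5
```

Emit:
carry_out([
  [0,0,0,1,0,0,0],
  [0,0,0,2,0,0,0],
  [0,0,0,2,0,0,0],
])

```text
clock: 28.35
eef_pos: [0.63, -0.0498, 0.167]
tool_rot: [2.178, 2.263, 0.0]
ft_force: [-1.4, -3.7, 9.7]
width: 0.003
gripper_force: 4.6
```

Contact at 0.167, so 36 mm thick, which confirms the middle blank. A little firmer, hold, then release.

Emit:
carry_out([
  [0,0,0,0.5,0,0,0],
  [0,0,0,0.9,0,0,0],
  [0,0,0,0.9,0,0,0],
])

```text
clock: 28.6
eef_pos: [0.63, -0.0498, 0.167]
tool_rot: [2.178, 2.263, 0.0]
ft_force: [-5.5, -2.5, 13.6]
width: -0.0
gripper_force: 6.6
```

Emit:
carry_out([
  [0,0,0,0,0,0,0],
  [0,0,0,0,0,0,0],
  [0,0,0,0,0,0,0],
  [0,0,0,-10,0,0,0],
  [0,0,0,-20,0,0,0],
  [0,0,0,-32,0,0,0],
  [0,0,0,-44,0,0,0],
  [0,0,0,-70,0,0,0],
  [0,0,0,-100,0,0,0],
  [0,0,0,-100,0,0,0],
])

```text
clock: 29.43
eef_pos: [0.6325, -0.0496, 0.2723]
tool_rot: [2.173, 2.259, 0.009]
ft_force: [1.3, -0.7, 2.0]
width: 0.001
gripper_force: 0.0
```

Emit:
carry_out([
  [68,-30,0,0,0,0,0],
  [68,-60,0,0,0,0,0],
  [68,-84,0,0,0,0,0],
  [68,-84,0,0,0,0,0],
])

```text
clock: 29.77
eef_pos: [0.6327, -0.1374, 0.2647]
tool_rot: [2.182, 2.26, -0.002]
ft_force: [0.0, 0.5, 0.1]
width: 0.566
gripper_force: 0.0
```

```bash
python3 - <<'E'
from m import *
s=state(); togo([.629,-.134,.033],np.radians(92))
sd=snap('side','side14'); h=cv2.cvtColor(sd,cv2.COLOR_RGB2HSV)
m=cv2.inRange(h,(15,70,100),(24,140,255)); M=np.zeros_like(m); M[182:240,335:400]=m[182:240,335:400]
c=max(cv2.findContours(M,cv2.RETR_EXTERNAL,cv2.CHAIN_APPROX_NONE)[0],key=cv2.contourArea)
print(cv2.contourArea(c),cv2.boxPoints(cv2.minAreaRect(c)).round().tolist())
g=lambda f:cv2.imread(f'pics/{f}.png').astype(int)
print('brace diff',np.abs(g('side14')-g('side7')).max(2)[155:195,300:335].mean())
E
```

```text
t 29.77 p [ 0.6327 -0.1374  0.2647] rv [ 2.182e+00  2.260e+00 -2.000e-03] F [0.  0.5 0.1] w 0.566 gf 0.0 q [-0.34  0.26  1.42 -0.    1.46 -0.37]
shift [  3.7  -3.4 231.7] turn [-0.  0. -0.]
477.5 [[344.0, 201.0], [351.0, 190.0], [391.0, 215.0], [384.0, 226.0]]
brace diff 1.8207142857142857
```

Emit:
carry_out([
  [68,2,-3,0,0,0,0],
  [68,2,-3,35,0,0,0],
  [68,2,-3,75,0,0,0],
  [68,2,-3,115,0,0,0],
  [68,2,-3,155,0,0,0],
  [68,2,-3,190,0,0,0],
  [68,2,-3,215,0,0,0],
  [68,2,-3,228,0,0,0],
  [68,2,-3,228,0,0,0],
  [68,2,-3,228,0,0,0],
])

```text
clock: 30.65
eef_pos: [0.6301, -0.1309, 0.0374]
tool_rot: [-2.177, -2.264, -0.0]
ft_force: [0.2, -0.0, -0.1]
width: 0.798
gripper_force: 0.0
```

Emit:
carry_out([
  [44,0,0,3,0,0,0],
  [44,0,0,3,0,0,0],
  [44,0,0,3,0,0,0],
  [44,0,0,3,0,0,0],
  [44,0,0,3,0,0,0],
  [44,0,0,3,0,0,0],
])

```text
clock: 31.15
eef_pos: [0.6321, -0.1324, 0.0369]
tool_rot: [2.176, 2.26, 0.004]
ft_force: [1.2, 0.3, 8.1]
width: 0.561
gripper_force: 74.7
```

Emit:
carry_out([
  [44,0,0,-8,0,0,0],
  [44,0,0,-18,0,0,0],
  [44,0,0,-18,0,0,0],
  [44,0,0,-18,0,0,0],
])

```text
clock: 31.48
eef_pos: [0.6307, -0.1322, 0.0532]
tool_rot: [2.178, 2.262, 0.001]
ft_force: [-0.3, 0.3, -0.7]
width: 0.566
gripper_force: 73.8
```

Emit:
carry_out([
  [44,0,-25,0,0,0,0],
  [44,0,-55,0,0,0,0],
  [44,0,-85,0,0,0,0],
  [44,0,-100,0,0,0,0],
  [44,0,-100,-35,0,0,0],
  [44,0,-100,-75,0,0,0],
  [44,0,-100,-115,0,0,0],
  [44,0,-100,-145,0,0,0],
  [44,0,-100,-165,0,0,0],
  [44,0,-100,-165,0,0,0],
])

```text
clock: 32.32
eef_pos: [0.5327, -0.1368, 0.2228]
tool_rot: [2.173, 2.257, 0.005]
ft_force: [1.1, -0.6, -0.9]
width: 0.562
gripper_force: 73.9
```

```bash
python3 - <<'E'
from h import *
s=state(); u=np.array([np.cos(np.radians(5)),np.sin(np.radians(5))]);v=np.array([-u[1],u[0]])
g=np.array([.446,.373])+.0155*u-.048*v; print(g); togo([*g,.20],np.radians(185))
E
```

```text
t 32.32 p [ 0.5327 -0.1368  0.2228] rv [2.173 2.257 0.005] F [ 1.1 -0.6 -0.9] w 0.562 gf 73.89355659484863 q [-0.39  0.04  1.74 -0.    1.35 -0.43]
[0.46562449 0.32653357]
shift [465.7 -49.7  20.5] turn [  0.2   0.6 -92.8]
```

Emit:
carry_out([
  [44,30,-5,0,0,0,-7],
  [44,65,-10,0,0,0,-14],
  [44,100,-15,0,0,0,-21],
  [44,135,-20,0,0,0,-28],
  [44,170,-24,0,0,0,-35],
  [44,205,-28,0,0,0,-42],
  [44,240,-32,0,0,0,-49],
  [44,275,-36,0,0,0,-56],
  [44,310,-40,0,0,0,-63],
  [44,345,-44,0,0,0,-70],
  [44,375,-46,0,0,0,-77],
  [44,405,-48,0,0,0,-84],
])

```text
clock: 33.32
eef_pos: [0.4651, 0.2686, 0.2148]
tool_rot: [-0.094, -3.138, 0.002]
ft_force: [0.1, -0.5, -1.7]
width: 0.567
gripper_force: 73.7
```

Emit:
carry_out([
  [44,0,0,0,0,0,0],
  [44,0,0,0,0,0,0],
])

```text
clock: 33.48
eef_pos: [0.4653, 0.2681, 0.2148]
tool_rot: [-0.102, -3.137, 0.002]
ft_force: [-0.2, -1.2, -2.3]
width: 0.565
gripper_force: 73.8
```

```bash
python3 - <<'E'
from h import *
s=state(); togo([.4656,.3265,.10],np.radians(185))
sd=snap('side','side15');h=cv2.cvtColor(sd,cv2.COLOR_RGB2HSV)
for p in((240,172),(225,180)): print(h[p[1],p[0]])
E
```

```text
t 33.48 p [0.4653 0.2681 0.2148] rv [-1.020e-01 -3.137e+00  2.000e-03] F [-0.2 -1.2 -2.3] w 0.565 gf 73.82675170898438 q [ 0.38  0.02  1.77 -0.    1.35 -1.13]
shift [  3.1  58.5 114.8] turn [-0.1 -0.2 -8.7]
[ 17 137  91]
[ 17 129  91]
```

Weight reads about 2 N, so the blank is still held. Next: over the slot, then lower.

Emit:
carry_out([
  [44,3,30,0,0,0,-5],
  [44,3,58,0,0,0,-8.7],
  [44,3,58,30,0,0,-8.7],
  [44,3,58,65,0,0,-8.7],
  [44,3,58,100,0,0,-8.7],
  [44,3,58,130,0,0,-8.7],
  [44,3,58,145,0,0,-8.7],
  [44,3,58,145,0,0,-8.7],
  [44,3,58,145,0,0,-8.7],
])

```text
clock: 34.28
eef_pos: [0.467, 0.3235, 0.0706]
tool_rot: [0.129, -3.136, 0.003]
ft_force: [0.3, -0.1, -0.7]
width: 0.563
gripper_force: 73.8
```

```bash
python3 - <<'E'
from h import *
s=state(); togo([.4656,.3265,.027],np.radians(185))
sd=snap('side','side16'); a=cv2.resize(sd[110:260,170:380],None,fx=3.7,fy=3.7,interpolation=cv2.INTER_CUBIC)
u=np.array([np.cos(np.radians(5)),np.sin(np.radians(5))]);v=np.array([-u[1],u[0]]);c=s['eef_pos'][:2]-.0155*u; zb=s['eef_pos'][2]-.021
print([(proj('side',[*(c+a_*.0875*u+b*.025*v),zb+.036])-[170,110]).round(1).tolist() for a_,b in((-1,1),(-1,-1),(1,-1),(1,1))])
h=cv2.cvtColor(sd,cv2.COLOR_RGB2HSV); m=cv2.inRange(h,(13,60,60),(24,145,165))[140:205,200:290]
cv2.imwrite('pics/c12.png',a[:,:,::-1])
E
```

```text
t 34.28 p [0.467  0.3235 0.0706] rv [ 1.290e-01 -3.136e+00  3.000e-03] F [ 0.3 -0.1 -0.7] w 0.563 gf 73.75400304794312 q [ 0.47  0.26  1.8  -0.    1.08 -1.19]
shift [ 1.   3.2 43.6] turn [-0.1 -0.2 -0.3]
[[62.9, 66.3], [71.8, 72.1], [103.6, 47.7], [94.8, 42.6]]
```

Emit:
carry_out([
  [44,1,2,12,0,0,0],
  [44,1,2,24,0,0,0],
  [44,1,2,32,0,0,0],
  [44,1,2,36,0,0,0],
  [44,1,2,38,0,0,0],
  [44,1,2,38,0,0,0],
  [44,1,2,38,0,0,0],
])

```text
clock: 34.92
eef_pos: [0.4665, 0.3273, 0.0339]
tool_rot: [-0.134, 3.139, -0.0]
ft_force: [-0.1, 0.8, -1.7]
width: 0.566
gripper_force: 73.9
```

Emit:
carry_out([
  [44,0,0,1,0,0,0],
  [44,0,0,2,0,0,0],
  [44,0,0,2,0,0,0],
])

```text
clock: 35.17
eef_pos: [0.4665, 0.3273, 0.0321]
tool_rot: [-0.134, 3.138, 0.0]
ft_force: [-0.0, -0.4, -1.5]
width: 0.563
gripper_force: 73.9
```

Emit:
carry_out([
  [44,0,0,1,0,0,0],
  [44,0,0,2,0,0,0],
  [44,0,0,2,0,0,0],
])

```text
clock: 35.42
eef_pos: [0.4663, 0.3271, 0.0297]
tool_rot: [0.134, -3.139, 0.0]
ft_force: [0.1, 0.1, -2.1]
width: 0.565
gripper_force: 73.9
```

Emit:
carry_out([
  [44,0,0,1,0,0,0],
  [44,0,0,1.5,0,0,0],
  [44,0,0,1.5,0,0,0],
])

```text
clock: 35.67
eef_pos: [0.4663, 0.3271, 0.0282]
tool_rot: [0.134, -3.138, 0.0]
ft_force: [0.4, 0.2, -0.9]
width: 0.566
gripper_force: 73.9
```

Emit:
carry_out([
  [44,0,0,0.7,0,0,0],
  [44,0,0,1.2,0,0,0],
  [44,0,0,1.2,0,0,0],
])

```text
clock: 35.92
eef_pos: [0.4663, 0.3272, 0.0271]
tool_rot: [0.134, -3.139, 0.0]
ft_force: [0.1, -0.5, -1.7]
width: 0.565
gripper_force: 73.9
```

Emit:
carry_out([
  [44,0,0,0.7,0,0,0],
  [44,0,0,1.4,0,0,0],
  [44,0,0,1.4,0,0,0],
])

```text
clock: 36.17
eef_pos: [0.4665, 0.3272, 0.0269]
tool_rot: [0.134, -3.139, 0.0]
ft_force: [-3.6, -2.6, 7.6]
width: 0.565
gripper_force: 74.8
```

Floor contact, exactly at the expected height. Release and rise clear.

Emit:
carry_out([
  [44,0,0,-1,0,0,0],
  [64,0,0,-1,0,0,0],
  [64,0,0,-1,0,0,0],
  [64,0,0,-1,0,0,0],
  [64,0,0,-1,0,0,0],
  [64,0,0,-10,0,0,0],
  [64,0,0,-40,0,0,0],
  [64,0,0,-80,0,0,0],
  [64,0,0,-120,0,0,0],
  [64,0,0,-160,0,0,0],
  [64,0,0,-200,0,0,0],
  [64,0,0,-240,0,0,0],
])

```text
clock: 37.17
eef_pos: [0.466, 0.327, 0.2686]
tool_rot: [-0.134, 3.138, 0.001]
ft_force: [1.0, 0.5, -0.8]
width: 0.748
gripper_force: 0.0
```

Emit:
carry_out([
  [64,0,-40,-20,0,0,0],
  [64,0,-80,-20,0,0,0],
  [64,0,-120,-20,0,0,0],
  [64,0,-160,-20,0,0,0],
  [64,0,-200,-20,0,0,0],
  [64,0,-240,-20,0,0,0],
  [64,0,-280,-20,0,0,0],
  [64,0,-280,-20,0,0,0],
])

```text
clock: 37.83
eef_pos: [0.4905, 0.0419, 0.2866]
tool_rot: [-0.123, 3.138, -0.005]
ft_force: [0.6, -1.1, 0.2]
width: 0.756
gripper_force: 0.0
```

```bash
python3 - <<'E'
from h import *
state(); t=snap('top','top17'); sd=snap('side','side17')
a=cv2.resize(sd[120:260,190:400],None,fx=3.7,fy=3.7,interpolation=cv2.INTER_CUBIC)[:, :777]
b=cv2.resize(t[180:275,140:240],None,fx=3,fy=3,interpolation=cv2.INTER_CUBIC)[:80*3]
a=cv2.resize(a,None,fx=.64,fy=.64); b=cv2.resize(b,(int(b.shape[1]*a.shape[0]/b.shape[0]),a.shape[0]))[:, :300]
cv2.imwrite('pics/c13.png',np.hstack([a,b])[:,:,::-1]); print(a.shape,b.shape)
E
```

```text
t 37.83 p [0.4905 0.0419 0.2866] rv [-0.123  3.138 -0.005] F [ 0.6 -1.1  0.2] w 0.756 gf 0.0 q [-0.07 -0.14  1.79 -0.    1.48 -1.72]
(332, 497, 3) (332, 300, 3)
```

View pics/c13.png

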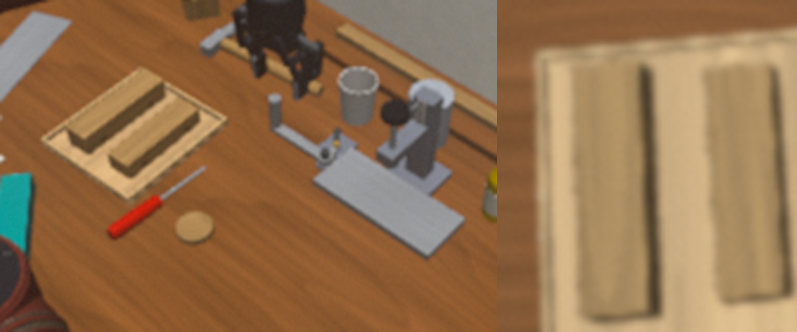

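Both blanks lie flat side by side in the tray, the brace is out, the plunger is up and the gauge is empty. An earlier wide scan of the table found no third blank. Handing in.

```bash
python3 -c "
from workcell import r
print(r.sign_off())"
```

```text
the job is handed in; nothing more can be done
None
```

The job is handed in: the brace is out against its stop, and the thick blank then the middle blank were gauged (44 mm and 36 mm, about 14 N each) and laid flat side by side in the tray; I found no thin blank, and the gauge is empty.

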